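# Put away the spoon and the jar after baking

## Robot

A 7-joint arm with a two-finger parallel gripper is mounted at the origin on the work surface. World frame = base frame: x ahead of the robot, y to its left, z up, the work surface at z = 0. Lengths are in mm, angles in rad, forces in N, time in s.
With the tool pointing down it reaches from about 400 to 875 mm from the base axis. Payload 4.4 kg.
Tool frame: the origin (TCP) lies midway between the tips of the shut fingers; the grasp point (between the pads) lies ctrl.tcp_to_grasp behind it (ctrl.tcp_to_grasp is the distance from the TCP to the grasp point, in mm); z points along the fingers, y is the line along which they close (so a half turn about z gives the same grasp; the last joint's range is limited). The gripper opens to 85 mm and grips with 20 to 120 N. Pads are 22 mm wide; open, the fingers measure 114 mm over their backs; the gripper's body (76 mm by 85 mm) begins 54 mm behind the grasp point. The pads swing forward as they close: fully open they stand 13 mm farther back than shut.
Start: joints at [1.228, 0.628, 0.038, 1.517, -0.027, 0.996, -0.02], TCP at [177.659, -625.264, 231.313] pointing down, gripper open.
Joint ranges: [-3.06, 3.06], [-0.37, 2.12], [-1.25, 1.32], [0.18, 2.47], [-1.1, 4.24], [0.23, 1.98], [-2.94, 2.94]. Speed limits (rad/s): [2.57, 2.57, 3.14, 3.14, 3.14, 3.14, 3.14].

## Interface

Orientations are given as [roll, pitch, yaw] about the fixed x, y, z axes, in that order (R = Rz(yaw) Ry(pitch) Rx(roll)).
In Python, from cell import ctrl, get_image, get_calibration, workorder, boxes_of, place_of gives the robot as it stands.
- The arm moves only by the tool play_rows, never from a script. Its argument "series" is a list that holds one entry, the list of rows, each a list of 7 numbers: the shift along the world's x, y, z in cm, then the turn, a rotation vector about the world's x, y, z in degrees, then the closure, from 0 (fully open) to 1 (shut). A call has 1 to 20 rows; each row shifts and turns the commanded pose from where the row before left it; what a row does not reach is not made up. A row lasts 1/8 s, in which the tool goes at most 62.5 mm and 10.7 degrees, less where a joint would pass 70% of its speed; a pose out of reach is approached as far as the arm can. A call with a gripper value outside its range is refused whole. The fingers move at their own pace and stop on an object; the grip force is fixed at half the most. Time passes only in rows, so rows that do not move let the fingers close. It gives the time, the measured TCP pose, the force, the opening and the grip force at its end, in the units of the state.
- ctrl.read_state(): the state, without advancing time (a new reading comes with each control period).
- get_image(name): name is "side" or "top" or "wrist"; returns (picture, depth): 420x560x3 uint8, red, green, blue; 420x560 float32, mm along the optical axis (not along the pixel's ray), 0 where there is no reading.
- get_calibration(name): a dict with "K" (3x3 intrinsics, pixels), "k1" (the pictures are not rectified: a ray, as slopes to the right and down, at radius r is drawn at 1 + k1 r^2 times it, then the intrinsics apply), "R" (3x3) and "t" (3): a world point X has camera coordinates R X + t; the wrist camera has in their place "mount" (4x4, takes a point from camera to tool coordinates, whose origin is the TCP and whose axes are the flange's). Camera axes: x right, y down, z forward; pixel columns grow to the right and rows downward; lengths in mm; the calibration is good to about 2 mm. A picture is of the moment at which its call begins: read the wrist's pose just before it. get_calibration takes no time and is no camera call.
- workorder.finish_job(): hands the job in; it is judged then, once.
Trained networks look in the newest picture that a camera, given by its name, has taken for a name from the list of things; names that differ only in an ending like _2 or _b are one class to them, and where a whole thing is asked for, a point or a joint stands for the part that bears it (a point fixed in the world has none). Each returns a list of dicts, best first, with "p" (0 to 1); they miss things now and then, are a little off and sometimes report something else, mostly with a low value. They report only what shows in the picture. A call takes as long as a camera call. They do not tell look-alikes from the thing itself.
- boxes_of(target, camera): "pixel" ([column, row] in pixels, amid what is visible of it).
- place_of(target, camera): "pixel" ([column, row] in pixels: a listed point, or the origin of a listed thing).
The state is a dict: "clock": time; "qpos": joint angles; "qd": joint speeds; "tau": joint torques, N m; "eef_pos": TCP position; "tool_rot": TCP orientation; "force": force on the tool from outside, world axes, zero at the start; "torque": the same for the moment, N m; "width": finger opening in mm; "gripper_force": force on a finger pad.
Only numpy, scipy, OpenCV 4.12 (cv2) and the standard library are available. Lean on these libraries where they do the work, as an engineer would, in place of code of your own. Each camera call takes 0.05 s, during which the arm holds its last target. There are 200 camera calls.

## Task

Sort the two things left out in the middle of the worktop: lay the pale wooden spoon flat in the grey utensil tray, alongside the black whisk that is already there, and stand the small glass jar with the steel lid upright on the floor of the wooden pantry crate, in the free space next to the tin and the carton. Set the glass jar down gently, do not drop it, and let go of both.

Things in the scene. Friction and masses are not known exactly. Their poses are not given: they have to be found in the camera images.
- spoon_mid (a point): Middle of the pale wooden spoon (230 mm long, about 45 g), which lies flat on the worktop with its hollow up. The point lies half-way up its straight handle (16 mm wide, 14 mm thick), near its centre of mass, 7 mm above its underside; x points along the spoon towards its round head (50 mm wide, 14 mm high, head's centre 91 mm from this point, head's end 116 mm), the handle's end is 117 mm away the other way; z is up. Start: within about 0.35 rad of the world x axis.
- jar_mid (a point): Centre, half-way up, of the small upright glass jar with a brown filling and a stainless screw-top lid: 54 mm diameter, 70 mm tall overall, about 0.2 kg. The glass is straight-sided from its foot to 48 mm up; the lid is 53 mm wide. z is up along its axis.
- tray_spot (a point): Point on the inner floor of the grey utensil tray, in the middle of its free lane; z up, x along the tray's length. The tray is 300 mm long, 220 mm wide and 40 mm high (rim 34 mm above this point), walls 6 mm, and does not move. The free lane reaches 144 mm either way along x, and from 72 mm towards -y (the wall) to 75 mm towards +y, where a black whisk (fixed in the tray, up to 61 mm above the worktop) lies lengthwise.
- crate_spot (a point): Point on the inner floor of the wooden pantry crate, in the middle of its free space; z up. The crate is 240 mm along x, 220 mm along y and 50 mm high (rim 43 mm above this point), walls 7 mm, and does not move. Free floor reaches 73 mm towards +x, 103 mm towards +y and -y, and 75 mm towards -x, where a yellow tin and a carton (fixed in the crate, up to 93 mm above the worktop) stand.
There are look-alikes about, which are no part of the job. Of the things that look like the part that bears jar_mid, the smallest one is meant.

How it is judged:
By the outcome, as a careful person would: the job done as asked, in the order asked, and still so for the second after the job is handed in, with the robot touching nothing.
It also fails if it takes over 61 s, if anything falls off the work surface, if the arm or the gripper's body presses on something with over 40 N, if the wrist force passes 120 N, or if a joint passes its speed limit or range.

## Working session

There is one attempt and no reset: what is moved stays moved. The work goes in short steps, Python scripts to look and compute and a tool call to move; the robot and the scene stay as the last step left them, time stands still between calls to the robot, and variables do not carry over. Pictures are saved under pics/ and viewed, at most 10 in all, crops included, and the job is handed in when it is done.

Besides the shell and the picture viewer there is one more tool, called after "Request:" by a JSON object that holds its "fn" and its "kwargs", one argument or row to a line. play_rows: Moves the arm, as the interface text tells. Its arguments: {"type":"object","properties":{"series":{"type":"array"}},"required":["series"]}

```bash
mkdir -p pics; cat > h.py <<'E'
import numpy as np, cv2
from cell import ctrl, get_image, get_calibration, workorder, boxes_of, place_of
from scipy.spatial.transform import Rotation as Ro
def pose():
    s=ctrl.read_state(); return s, Ro.from_euler('xyz',s['tool_rot']).as_matrix(), np.array(s['eef_pos'])
def ray(c,px):
    K=np.array(c['K']); d=np.array([(px[0]-K[0,2])/K[0,0],(px[1]-K[1,2])/K[1,1]]); u=d.copy()
    for _ in range(20): u=d/(1+c['k1']*(u@u))
    return np.array([u[0],u[1],1.])
def frame(name,c,wp=None):
    if name=='wrist':
        R,p=wp; M=np.array(c['mount']); return R@M[:3,:3], R@M[:3,3]+p
    R=np.array(c['R']); return R.T, -R.T@np.array(c['t'])
def world(name,px,depth=None,z=None,wp=None):
    c=get_calibration(name); r=ray(c,px); A,o=frame(name,c,wp); d=A@r
    if z is not None: return o+d*(z-o[2])/d[2]
    return o+d*depth
E
python3 - <<'E'
from h import *
s,R,p=pose(); print(s['eef_pos'],s['tool_rot'],s['width'],ctrl.tcp_to_grasp,s['clock'])
for n in ['top','side']:
    im,d=get_image(n); cv2.imwrite(f'pics/{n}0.png',im[:,:,::-1]); np.save(n,d)
    for t in ['spoon_mid','jar_mid','tray_spot','crate_spot']:
        for b in place_of(t,n)[:4]:
            u,v=np.round(b['pixel']).astype(int); 
            dd=d[v,u] if 0<=v<420 and 0<=u<560 else 0
            print(n,t,round(b['p'],2),u,v,world(n,b['pixel'],dd).round(0) if dd else None)
E
```

```text
[ 177.4884807  -624.65688777  230.41281002] [-3.13974596e+00  1.71810750e-05  2.76798658e-01] 85.26802009723971 18.700000000000003 0.0
top spoon_mid 0.91 300 186 [545. -80.  -1.]
top jar_mid 0.97 243 217 [463.  61.  69.]
top jar_mid 0.89 206 254 [375. 145.  94.]
top jar_mid 0.77 275 253 [376. -16.  90.]
top tray_spot 0.75 147 190 [536. 313.  11.]
top crate_spot 0.87 410 187 [ 542. -364.    6.]
side spoon_mid 0.66 259 194 [542. -82.   3.]
side jar_mid 0.91 293 236 [453.  93.  61.]
side jar_mid 0.77 333 204 [375.  14.  76.]
side jar_mid 0.65 330 270 [382. 187.  82.]
side tray_spot 0.62 241 352 [532. 316.   5.]
side tray_spot 0.26 292 234 [454.  93.  67.]
side crate_spot 0.61 268 125 [ 545. -355.    6.]
```

View pics/top0.png

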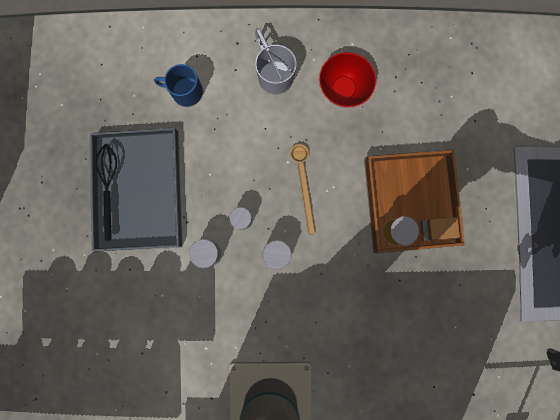

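View pics/side0.png

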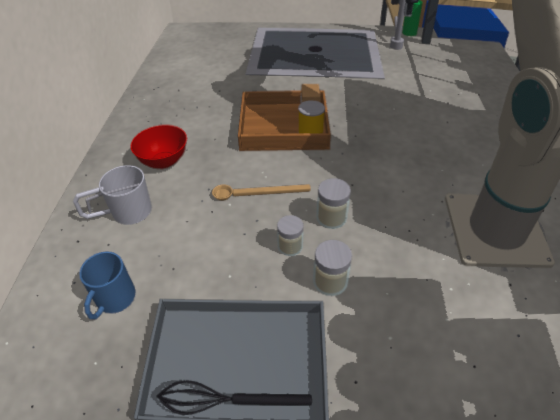

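The top view has +x up and +y left. The spoon runs from its head at (300,153) to its end at (312,233). The smallest jar is at (240,218), with two bigger look-alikes at (204,254) and (277,254). The tray's free lane is right of the whisk, and the crate's free part is above the tin and carton.

```bash
python3 - <<'E'
from h import *
im=cv2.imread('pics/top0.png')
h=cv2.cvtColor(im,cv2.COLOR_BGR2HSV); m=cv2.inRange(h,(8,90,110),(25,255,255)); m[:, :280]=0; m[:,330:]=0; m[:135]=0;m[245:]=0
ys,xs=np.nonzero(m); P=np.array([world('top',(u,v),z=10)[:2] for u,v in zip(xs,ys)])
print(len(P)); c=P.mean(0); hd=P[P[:,0]<P[:,0].max()-60]
vx,vy,x0,y0=cv2.fitLine(hd.astype(np.float32),cv2.DIST_L2,0,.01,.01).ravel()
a=np.array([vx,vy])*np.sign(vx); t=(P-[x0,y0])@a; print('spoon yaw deg',np.degrees(np.arctan2(a[1],a[0])),'len',t.max()-t.min(),'mid',np.array([x0,y0])+a*(t.max()+t.min())/2)
print('jar',world('top',(240.5,217.5),z=70))
# corners at rim
for n,z,cs in [('tray',40,[(92,131),(177,129),(181,247),(94,251)]),('crate',50,[(367,157),(452,151),(463,243),(376,252)])]:
    W=np.array([world('top',q,z=z)[:2] for q in cs]); print(n,W.round(0).tolist(),W.mean(0).round(0))
    e=W[0]-W[3]; f=W[1]-W[2]; print(np.degrees(np.arctan2(e[1],e[0])),np.degrees(np.arctan2(f[1],f[0])),np.linalg.norm(e))
print('tray',world('top',(147,190),z=6),'crate',world('top',(410,187),z=7))
E
```

```text
686
spoon yaw deg 8.338587 len 231.48568053676547 mid [538.92433697 -90.26987408]
jar [461.37141134  67.11430995  70.        ]
tray [[685.0, 450.0], [687.0, 230.0], [391.0, 216.0], [381.0, 435.0]] [536. 333.]
2.887005596272242 2.826959829223196 304.2787271224759
crate [[611.0, -244.0], [627.0, -461.0], [396.0, -480.0], [377.0, -261.0]] [ 503. -361.]
4.139117375118953 4.692886403535446 234.9979213482431
tray [536.76149442 312.81276973   6.        ] crate [ 541.19332784 -362.38043027    7.        ]
```

Request:
{"fn": "play_rows", "kwargs": {
  "series": [
    [[2.8,4.14,0,0,0,-0.58,0.3],[2.8,4.14,0,0,0,-0.58,0.3],[2.8,4.14,0,0,0,-0.58,0.3],[2.8,4.14,0,0,0,-0.58,0.3],[2.8,4.14,0,0,0,-0.58,0.3],[2.8,4.14,0,0,0,-0.58,0.3],[2.8,4.14,0,0,0,-0.58,0.3],[2.8,4.14,0,0,0,-0.58,0.3],[2.8,4.14,0,0,0,-0.58,0.3],[2.8,4.14,0,0,0,-0.58,0.3],[2.8,4.14,0,0,0,-0.58,0.3],[2.8,4.14,0,0,0,-0.58,0.3],[2.8,4.14,0,0,0,-0.58,0.3],[0,0,0,0,0,0,0.3],[0,0,0,0,0,0,0.3]]
  ]
}}

```text
clock: 2.38
eef_pos: [541.3, -87.5, 231.2]
tool_rot: [3.141, 0.001, 0.145]
force: [-0.3, -0.7, 0.5]
width: 59.9
gripper_force: 0.0
```

```bash
cat > spoon.py <<'E'
from h import *
s,R,p=pose(); im,d=get_image('wrist'); cv2.imwrite('pics/w1.png',im[:,:,::-1])
print(p,s['tool_rot'],s['width'],s['clock'])
for t in ['spoon_mid','jar_mid']:
    for b in place_of(t,'wrist')[:3]: print(t,b,world('wrist',b['pixel'],z=7 if t[0]=='s' else 35,wp=(R,p)))
h=cv2.cvtColor(im,cv2.COLOR_RGB2HSV); m=cv2.inRange(h,(8,90,110),(25,255,255))
n,l,st,_=cv2.connectedComponentsWithStats(m); k=1+np.argmax(st[1:,4]); print(st[k])
ys,xs=np.nonzero(l==k); P=np.array([world('wrist',(u,v),z=12,wp=(R,p))[:2] for u,v in zip(xs[::5],ys[::5])])
hd=P[P[:,0]<P[:,0].max()-70]
vx,vy,x0,y0=cv2.fitLine(hd.astype(np.float32),cv2.DIST_L2,0,.01,.01).ravel()
a=np.array([vx,vy])*np.sign(vx); t=(P-[x0,y0])@a; print('yaw',np.degrees(np.arctan2(a[1],a[0])),'len',t.max()-t.min(),'mid',np.array([x0,y0])+a*(t.max()+t.min())/2)
E
python3 spoon.py
```

```text
[541.28128975 -87.47975984 231.22658959] [3.14103302e+00 7.00055990e-04 1.45354186e-01] 59.9254136853541 2.375
spoon_mid {'pixel': [290.0, 172.8], 'p': 0.94} [542.72878471 -91.87396157   7.        ]
jar_mid {'pixel': [57.2, 288.6], 'p': 0.88} [368.42491354 165.43302762  35.        ]
jar_mid {'pixel': [137.5, 230.8], 'p': 0.67} [459.0978381   67.69641467  35.        ]
jar_mid {'pixel': [207.3, 313.6], 'p': 0.57} [362.16761859 -17.25809999  35.        ]
[  415   134   145   184 19555]Traceback (most recent call last):
  File "spoon.py", line 8, in <module>
    ys,xs=np.nonzero(l==k); P=np.array([world('wrist',(u,v),z=12,wp=(R,p))[:2] for u,v in zip(xs[::5],ys[::5])])
                                        ~~~~~^^^^^^^^^^^^^^^^^^^^^^^^^^^^^
  File "h.py", line 15, in world
    c=get_calibration(name); r=ray(c,px); A,o=frame(name,c,wp); d=A@r
ValueError: time passes only in moves, steps and waits
```

View pics/w1.png

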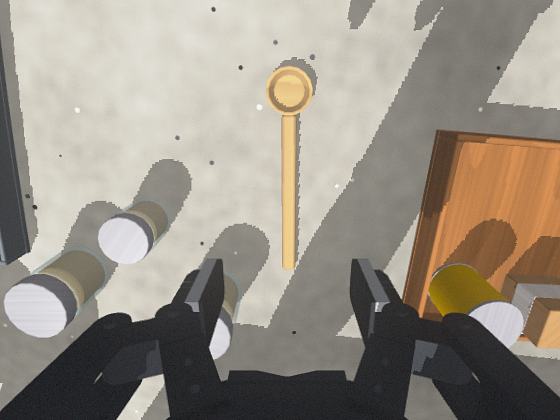

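The spoon runs almost straight up the wrist image, from its end at (288,269) to its head at (290,91). The small jar is at left, lid at (125,240).

```bash
python3 - <<'E'
from h import *
s,R,p=pose()
for q,z in [((288.5,269),12),((289,190),14),((289.5,125),14),((290,91),10),((290,66),12)]: print(q,world('wrist',q,z=z,wp=(R,p)).round(1))
print('jar lid',world('wrist',(125,240),z=70,wp=(R,p)))
E
```

```text
(288.5, 269) [ 424.2 -108.6   12. ]
(289, 190) [524.2 -94.5  14. ]
(289.5, 125) [595.1 -84.7  14. ]
(290, 91) [629.3 -80.2  10. ]
(290, 66) [653.3 -76.6  12. ]
jar lid [463.82102135  64.57341888  70.        ]
```

Request:
{"fn": "play_rows", "kwargs": {
  "series": [
    [[-0.1,-0.5,-4.4,0,0,0,0.3],[0,0,-4.4,0,0,0,0.4],[0,0,-4.4,0,0,0,0.4],[0,0,-4.4,0,0,0,0.4],[0,0,-4.0,0,0,0,0.4],[0,0,-0.6,0,0,0,0.4],[0,0,-0.5,0,0,0,0.5],[0,0,0,0,0,0,0.7],[0,0,0,0,0,0,1],[0,0,0,0,0,0,1],[0,0,0,0,0,0,1],[0,0,0,0,0,0,1],[0,0,0,0,0,0,1]]
  ]
}}

```text
clock: 4.15
eef_pos: [541.7, -92.3, 6.0]
tool_rot: [3.141, -0.003, 0.145]
force: [-1.6, -0.3, 6.9]
width: 14.1
gripper_force: 59.4
```

Request:
{"fn": "play_rows", "kwargs": {
  "series": [
    [[0,0,1,0,0,0,1],[0,0,3,0,0,0,1],[0,0,4,0,0,0,1],[0,0,4,0,0,0,1],[0,0,4,0,0,0,1],[0,0,0,0,0,0,1]]
  ]
}}

```text
clock: 4.9
eef_pos: [543.0, -92.4, 168.2]
tool_rot: [3.14, -0.007, 0.145]
force: [-0.2, -1.5, -1.3]
width: 14.0
gripper_force: 58.6
```

```bash
python3 - <<'E'
from h import *
s,R,p=pose(); print(p,s['width'],s['gripper_force'],s['force'])
im,d=get_image('side'); cv2.imwrite('pics/s2.png',im[:,:,::-1])
E
```

```text
[542.97652914 -92.39531981 168.2048455 ] 13.986787252460175 58.63619327545166 [-0.22979486 -1.50646434 -1.27297217]
```

View pics/s2.png

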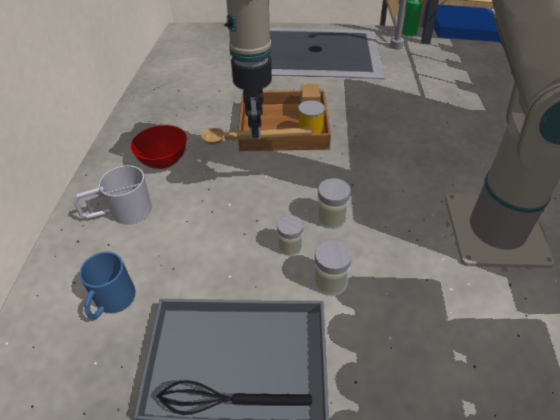

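The spoon is held level. Next I carry it over the tray.

Request:
{"fn": "play_rows", "kwargs": {
  "series": [
    [[-0.1,2,0,0,0,-0.5,1],[-0.1,4,0,0,0,-0.5,1],[-0.1,4,0,0,0,-0.5,1],[-0.1,4,0,0,0,-0.5,1],[-0.1,4,0,0,0,-0.5,1],[-0.1,4,0,0,0,-0.5,1],[0,4,0,0,0,-0.5,1],[0,4,0,0,0,-0.5,1],[0,4,0,0,0,-0.5,1],[0,4,0,0,0,-0.5,1],[0,2,0,0,0,-0.5,1],[0,0,0,0,0,0,1],[0,0,0,0,0,0,1]]
  ]
}}

```text
clock: 6.58
eef_pos: [534.9, 305.3, 163.9]
tool_rot: [3.139, 0.001, 0.047]
force: [-0.3, 0.3, 0.4]
width: 13.9
gripper_force: 58.7
```

```bash
python3 - <<'E'
from h import *
s,R,p=pose(); im,d=get_image('wrist'); cv2.imwrite('pics/w3.png',im[:,:,::-1])
print(p,s['tool_rot'],s['width'])
for b in place_of('tray_spot','wrist')[:3]: print(b,world('wrist',b['pixel'],z=6,wp=(R,p)))
np.save('wd',d)
E
```

```text
[534.89626303 305.27335316 163.93252755] [3.13927656e+00 7.24209793e-04 4.69544137e-02] 13.866897642592244
```

View pics/w3.png

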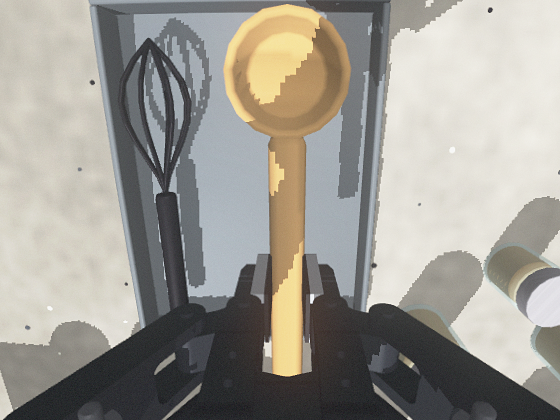

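The spoon, with its head at (287,70), lies parallel to and between the whisk (165,190) and the right wall (about 375). I check the clearances numerically.

```bash
python3 - <<'E'
from h import *
s,R,p=pose(); print(p)
for q,z in [((388,3),40),((92,5),40),((367,300),40),((384,60),40),((170,230),25),((287,4),160),((287,370),164)]: print(q,world('wrist',q,z=z,wp=(R,p)).round(0))
E
```

```text
[535.18231531 305.4263249  164.29966002]
(388, 3) [686. 239.  40.]
(92, 5) [676. 453.  40.]
(367, 300) [440. 224.  40.]
(384, 60) [647. 237.  40.]
(170, 230) [496. 411.  25.]
(287, 4) [651. 310. 160.]
(287, 370) [475. 302. 164.]
```

Request:
{"fn": "play_rows", "kwargs": {
  "series": [
    [[0,0.2,-3,0,0,0,1],[0,0,-4,0,0,0,1],[0,0,-4,0,0,0,1],[0,0,-3,0,0,0,1],[0,0,-0.6,0,0,0,1],[0,0,-0.4,0,0,0,1],[0,0,0,0,0,0,1],[0,0,0,0,0,0,1]]
  ]
}}

```text
clock: 7.68
eef_pos: [535.4, 310.3, 15.5]
tool_rot: [-3.141, -0.002, 0.049]
force: [-1.0, -0.0, -1.2]
width: 14.0
gripper_force: 58.7
```

Request:
{"fn": "play_rows", "kwargs": {
  "series": [
    [[0,0,-0.2,0,0,0,1],[0,0,-0.1,0,0,0,1],[0,0,0,0,0,0,0.7],[0,0,0,0,0,0,0.55],[0,0,0,0,0,0,0.55],[0,0,0,0,0,0,0.55],[0,0,2,0,0,0,0.55],[0,0,4,0,0,0,0.55],[0,0,5,0,0,0,0.5],[0,0,5,0,0,0,0.3],[0,0,2,0,0,0,0.1],[0,0,0,0,0,0,0],[0,0,0,0,0,0,0]]
  ]
}}

```text
clock: 9.3
eef_pos: [534.0, 309.6, 190.8]
tool_rot: [3.141, 0.001, 0.049]
force: [0.3, -0.6, -0.2]
width: 85.6
gripper_force: 0.0
```

```bash
python3 - <<'E'
from h import *
s,R,p=pose(); im,d=get_image('wrist'); cv2.imwrite('pics/w4.png',im[:,:,::-1])
print(p,s['tool_rot'],s['width'],s['force'])
E
```

```text
[533.97608938 309.61149155 190.84221416] [3.14105385e+00 1.11697281e-03 4.92458696e-02] 85.5917633478519 [ 0.27741801 -0.59510989 -0.242562  ]
```

View pics/w4.png

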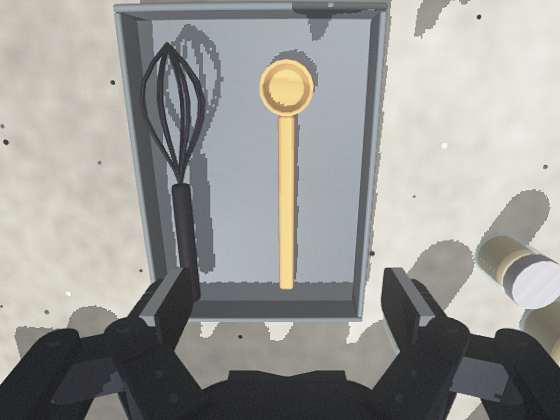

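The spoon lies flat in the tray beside the whisk, from (287,60) to (287,289). Next is the jar.

Request:
{"fn": "play_rows", "kwargs": {
  "series": [
    [[-0.7,-2.2,0,0,0,0,0],[-1.1,-4,0,0,0,0,0],[-1.1,-4,0,0,0,0,0],[-1.1,-4,0,0,0,0,0],[-1.1,-4,0,0,0,0,0],[-1.1,-4,0,0,0,0,0],[-0.9,-2.2,0,0,0,0,0],[0,0,0,0,0,0,0],[0,0,0,0,0,0,0]]
  ]
}}

```text
clock: 10.48
eef_pos: [463.9, 67.0, 190.8]
tool_rot: [-3.141, 0.0, 0.05]
force: [0.1, 0.1, -1.0]
width: 85.7
gripper_force: 0.0
```

```bash
python3 - <<'E'
from h import *
s,R,p=pose(); im,d=get_image('wrist'); cv2.imwrite('pics/w5.png',im[:,:,::-1])
print(p,s['tool_rot'],s['width'])
for b in place_of('jar_mid','wrist')[:3]: print(b,world('wrist',b['pixel'],z=35,wp=(R,p)))
for b in boxes_of('jar_mid','wrist')[:3]: print(b,world('wrist',b['pixel'],z=50,wp=(R,p)))
E
```

```text
[463.90310249  67.0396388  190.8495381 ] [-3.14105146e+00  3.65592548e-04  5.02544773e-02] 85.67190316503753
{'pixel': [365.9, 283.6], 'p': 0.78} [367.67113987 -20.34802711  35.        ]
{'pixel': [193.1, 273.7], 'p': 0.68} [369.89239408 157.49706343  35.        ]
{'pixel': [363.2, 286.2], 'p': 0.9} [373.49987892 -13.51056073  50.        ]
{'pixel': [203.1, 266.3], 'p': 0.65} [387.2727659  143.09673133  50.        ]
{'pixel': [285.1, 195.8], 'p': 0.59} [461.84903874  67.76148173  50.        ]
```

View pics/w5.png

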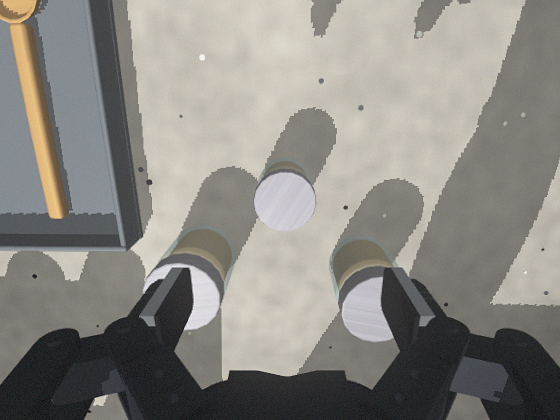

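The small jar's lid centre is at (285,201), between the pads. The larger jars are behind it, at (190,290) and (367,305).

```bash
python3 - <<'E'
from h import *
s,R,p=pose(); print(p)
for q,z in [((285,201),70),((190,296),92),((369,308),92)]: print(world('wrist',q,z=z,wp=(R,p)).round(1))
E
```

```text
[463.97615703  67.22157939 191.05111098]
[463.2  67.9  70. ]
[381.4 144.5  92. ]
[377.7  -8.8  92. ]
```

Request:
{"fn": "play_rows", "kwargs": {
  "series": [
    [[0,0,-4,0,0,0,0],[0,0,-4,0,0,0,0],[0,0,-4,0,0,0,0],[0,0,-3,0,0,0,0],[0,0,-2,0,0,0,0],[0,0,-1.2,0,0,0,0],[0,0,0,0,0,0,0],[0,0,0,0,0,0,0.2],[0,0,0,0,0,0,0.3],[0,0,0,0,0,0,0.4],[0,0,0,0,0,0,0.6],[0,0,0,0,0,0,0.8],[0,0,0,0,0,0,0.8],[0,0,0,0,0,0,0.8]]
  ]
}}

```text
clock: 12.38
eef_pos: [463.2, 67.0, 14.6]
tool_rot: [-3.139, 0.006, 0.049]
force: [-0.9, 1.1, 6.4]
width: 52.4
gripper_force: 55.3
```

Request:
{"fn": "play_rows", "kwargs": {
  "series": [
    [[0,0,0.5,0,0,0,0.8],[0,0,1.5,0,0,0,0.8],[0,0,3,0,0,0,0.8],[0,0,4,0,0,0,0.8],[0,0,4,0,0,0,0.8],[0,0,2,0,0,0,0.8],[0,0,0,0,0,0,0.8],[0,0,0,0,0,0,0.8]]
  ]
}}

```text
clock: 13.38
eef_pos: [462.2, 66.4, 163.3]
tool_rot: [-3.141, 0.008, 0.049]
force: [0.4, -0.2, -3.6]
width: 52.3
gripper_force: 56.7
```

```bash
python3 - <<'E'
from h import *
s,R,p=pose(); im,d=get_image('side'); cv2.imwrite('pics/s6.png',im[:,:,::-1])
print(p,s['tool_rot'],s['width'],s['force'])
E
```

```text
[462.20468108  66.37413792 163.34118815] [-3.14059607  0.00788164  0.04889101] 52.30129807676303 [ 0.35121963 -0.15369885 -3.57553128]
```

View pics/s6.png

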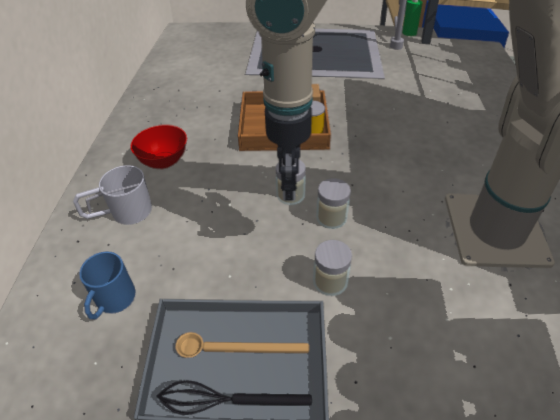

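The jar is held upright, and the two large jars are untouched. I carry it to the crate.

Request:
{"fn": "play_rows", "kwargs": {
  "series": [
    [[0.4,-2,0,0,0,0.1,0.8],[0.7,-3.5,0,0,0,0.1,0.8],[0.7,-3.9,0,0,0,0.1,0.8],[0.7,-3.9,0,0,0,0.1,0.8],[0.7,-3.9,0,0,0,0.1,0.8],[0.7,-3.9,0,0,0,0.1,0.8],[0.7,-3.9,0,0,0,0.1,0.8],[0.7,-3.9,0,0,0,0.1,0.8],[0.7,-3.9,0,0,0,0.1,0.8],[0.7,-3.9,0,0,0,0.1,0.8],[0.7,-3.5,0,0,0,0.1,0.8],[0.5,-2.5,0,0,0,0.1,0.8],[0,0,0,0,0,0,0.8],[0,0,0,0,0,0,0.8]]
  ]
}}

```text
clock: 15.18
eef_pos: [541.2, -359.3, 162.2]
tool_rot: [-3.138, 0.009, 0.07]
force: [0.3, 0.1, -1.8]
width: 52.1
gripper_force: 56.9
```

```bash
python3 - <<'E'
from h import *
s,R,p=pose(); im,d=get_image('wrist'); cv2.imwrite('pics/w7.png',im[:,:,::-1])
print(p,s['tool_rot'],s['width'],s['force'])
for b in place_of('crate_spot','wrist')[:2]: print(b,world('wrist',b['pixel'],z=7,wp=(R,p)))
E
```

```text
[ 541.20927957 -359.34345014  162.16612064] [-3.13788539  0.00890007  0.06984938] 52.06898092344966 [ 0.29320975  0.12841718 -1.78907679]
{'pixel': [291.7, 186.6], 'p': 0.63} [ 542.9587642  -363.99279182    7.        ]
```

View pics/w7.png

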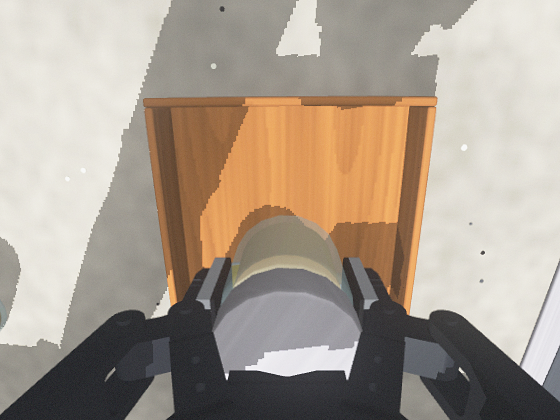

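The jar is centred over the free floor, with its bottom around (285,235) and the crate walls at columns 150 and 430. I lower it.

Request:
{"fn": "play_rows", "kwargs": {
  "series": [
    [[0,-0.3,-2,0,0,0,0.8],[0,0,-4,0,0,0,0.8],[0,0,-3,0,0,0,0.8],[0,0,-2,0,0,0,0.8],[0,0,-1,0,0,0,0.8],[0,0,-0.7,0,0,0,0.8],[0,0,-0.4,0,0,0,0.8],[0,0,-0.2,0,0,0,0.8],[0,0,-0.2,0,0,0,0.8],[0,0,0,0,0,0,0.8],[0,0,0,0,0,0,0.8]]
  ]
}}

```text
clock: 16.65
eef_pos: [542.0, -363.7, 28.9]
tool_rot: [-3.141, 0.007, 0.07]
force: [-0.2, 0.3, -2.0]
width: 52.4
gripper_force: 56.8
```

Request:
{"fn": "play_rows", "kwargs": {
  "series": [
    [[0,0,-0.2,0,0,0,0.8],[0,0,-0.2,0,0,0,0.8],[0,0,-0.1,0,0,0,0.8],[0,0,-0.1,0,0,0,0.8],[0,0,0,0,0,0,0.8],[0,0,0,0,0,0,0.8]]
  ]
}}

```text
clock: 17.4
eef_pos: [542.0, -363.7, 22.7]
tool_rot: [-3.141, 0.007, 0.07]
force: [0.3, -0.2, -1.0]
width: 52.5
gripper_force: 56.8
```

Request:
{"fn": "play_rows", "kwargs": {
  "series": [
    [[0,0,-0.1,0,0,0,0.8],[0,0,-0.1,0,0,0,0.8],[0,0,0,0,0,0,0.8],[0,0,0,0,0,0,0.8]]
  ]
}}

```text
clock: 17.9
eef_pos: [542.1, -363.7, 21.7]
tool_rot: [-3.141, 0.006, 0.07]
force: [-1.5, 1.7, 4.7]
width: 52.2
gripper_force: 57.6
```

Contact is felt at 4.7 N, so I release and rise.

Request:
{"fn": "play_rows", "kwargs": {
  "series": [
    [[0,0,0,0,0,0,0.3],[0,0,0,0,0,0,0.2],[0,0,0,0,0,0,0.1],[0,0,0,0,0,0,0.05],[0,0,0,0,0,0,0.05],[0,0,1,0,0,0,0.05],[0,0,2,0,0,0,0.05],[0,0,4,0,0,0,0.05],[0,0,5,0,0,0,0.05],[0,0,5,0,0,0,0.05],[0,0,2,0,0,0,0.05],[0,0,0,0,0,0,0.05],[0,0,0,0,0,0,0.05]]
  ]
}}

```text
clock: 19.52
eef_pos: [541.5, -363.1, 210.3]
tool_rot: [-3.14, 0.008, 0.07]
force: [-0.2, 0.6, 0.4]
width: 81.2
gripper_force: 0.0
```

```bash
python3 - <<'E'
from h import *
s,R,p=pose(); im,d=get_image('wrist'); im2,_=get_image('side')
o=np.vstack([im[:300],im2[:300]]); cv2.imwrite('pics/f.png',o[:,:,::-1])
print(p,s['width'],s['force'],s['clock'])
E
```

```text
[ 541.45362665 -363.11218655  210.28529914] 81.22805355780069 [-0.18763684  0.58871359  0.41407669] 19.525
```

View pics/f.png

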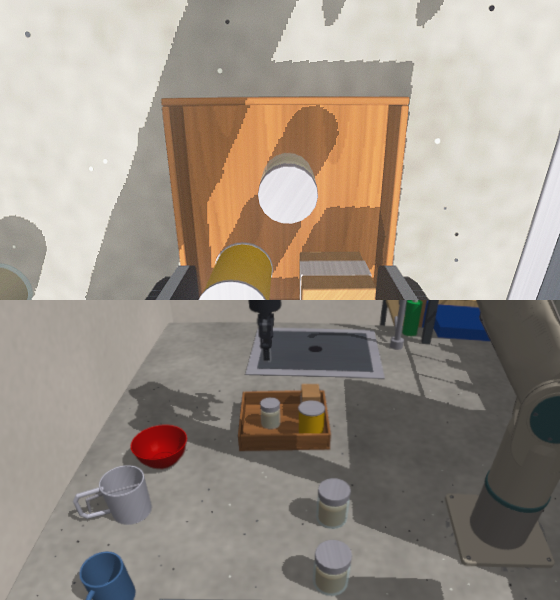

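The jar stands upright on the crate floor beside the tin and carton, and the gripper is clear. I hand the job in.

```bash
python3 -c "
from h import *
print(workorder.finish_job())"
```

```text
the job is handed in; nothing more can be done
None
```

The wooden spoon lies flat in the tray beside the whisk and the small glass jar stands upright on the crate floor; both are released, and the job was handed in at about 19.6 s.

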